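Change over a bench laser marker: unload, load, shut the hood, start

TASK

Change the workpiece in the bench laser marker: lift the marked rubber bellows out of the nest under the raised hood and lay it down in the shallow steel tray, then lay the waiting bellows from the lid of the carton fully home in the nest, its wide end to the front like the one before. Then lower the hood gently by its bar handle until it is fully shut, without letting it slam, and only then press the start button fully down and let it come up again. Do not drop the bellows and leave the other things on the bench where they are.

Things in the scene. Friction and masses are not known exactly. Their poses are not given: they have to be found in the camera images.
- marker: Bench laser marker, fixed: white plinth, top 66 mm above the bench, x = -150 to +125, y = -184 to +108 mm; hood and nest on the line y = 0, console at right. Origin on the bench; x to its back, y left. Nest, along x, middle at x = -3: plate (top z = 74) with two vee saddles at -35 and +35 mm of its middle and a stop 25 mm high, 30 wide at -57 and +57 mm.
- hood (a joint): Hood hinge angle, rad: 0 = shut, grows as it opens; its stop at 1.14 keeps it leaning over the nest. Stiff hinge, but below about 0.6 it falls if let go. The hood is a grey box open below, 215 mm from hinge axis to front wall, 204 wide, 92 high, walls 4, with a window and a finned block 76 wide, 45 high on top; 0.5 kg.
- hood_hinge (a point): Middle of the hood's hinge axis (parallel to the marker's y), at the back of the marker, 72 mm above the bench.
- hood_bar (a point): Middle of the hood's bar handle: round steel bar 12 mm thick, 110 mm between its posts, parallel to the hinge, its centre 35 mm off the front wall. With the hood shut it is 250 mm in front of the hinge axis and 72 mm above it; it moves with the hood.
- start (a joint): Travel of the start button in m: 0 = up, 0.006 = fully down; spring, 5 N when fully down. Springs back when released.
- start_top (a point): Centre of the top of the start button: a black round push button 32 mm across in a steel ring, pressed straight down, near the front of the raised console at the right of the hood (a small flat key switch lies behind it). Its centre is 45 mm beside the shut hood's side wall and about 50 mm below the hood's top.
- nest_big (a point): Where the wide-end point of a bellows is when it lies fully home in the nest (at the front of the nest).
- nest_small (a point): Where the narrow-end point of a bellows is when it lies fully home in the nest (towards the hinge).
- part_done: The marked black rubber bellows, in the nest at the start: ribbed cone lying on its side, 97 mm long, 60 mm across at the wide end, 37 at the narrow end, 0.11 kg; 52 mm across at its centre of mass (y = -7, z = 27 mm). Origin under mid-length on the plane it lies on; y axis runs from wide end (y = -48) to narrow end (+48). It lies in the nest just as on a flat bench.
- done_big (a point): Point on the marked bellows' centre line near its wide end (43 mm from its middle, 31.5 mm above its underside).
- done_small (a point): Point on the marked bellows' centre line near its narrow end (41 mm from its middle, 20 mm above its underside).
- part_next: The waiting bellows, lying on the lid of the carton; same shape, size and frame as the marked one. At the start its wide end looks roughly towards the robot.
- next_big (a point): Point on the waiting bellows' centre line near its wide end, as on the marked one.
- next_small (a point): Point on the waiting bellows' centre line near its narrow end, as on the marked one.
- tray: Shallow open steel tray, fixed on the bench at the other side of the marker from the carton: 190 mm (x) by 150 mm (y) by 24 mm high, walls and floor 3 mm. Origin: centre of its underside.
- carton: Shut brown mailer carton, fixed on the bench beside the marker, 135 mm (x) by 186 mm (y) by 90 mm high; the waiting bellows lies on its flat lid, 88 mm above the bench. Origin: centre of its underside.
- screwdriver: Bystander: red-handled screwdriver, 196 mm long (along its y, blade to -y), handle 28 mm thick, lying crosswise in front of the marker; origin under its middle.
- tape_measure: Bystander: tape measure, 38 x 87 x 60 mm, left of the marker; origin under its middle.
- elbow: Bystander: grey pipe elbow, 77 x 79 x 35 mm, right of the marker; origin under its middle.
- roll: Bystander: roll of brown tape, 94 mm across, 48 mm high, right of the marker; origin under its middle.

How it is judged:
By the outcome, as a careful person would: the job done as asked, in the order asked, and still so for the second after the job is handed in, with the robot touching nothing.
It also fails if it takes over 72 s, if anything falls off the work surface, if the arm or the gripper's body presses on something with over 40 N, if the wrist force passes 120 N, or if a joint passes its speed limit or range.

ROBOT

A 6-joint arm with a two-finger parallel gripper is mounted at the origin on a cart in front of the work surface, level with it; the furniture and walls round the work are solid. World frame = base frame: x ahead of the robot, y to its left, z up, the work surface at z = 0. Lengths are in m, angles in degrees, forces in N, time in s.
With the tool pointing down it reaches from about 0.325 to 0.85 m from the base axis. Payload 15.5 kg.
Tool frame: the origin (TCP) lies midway between the tips of the shut fingers; the grasp point (between the pads) lies 19 mm behind it; z points along the fingers, y is the line along which they close (so a half turn about z gives the same grasp; the last joint's range is limited). The gripper opens to 91 mm and grips with 3 to 60 N. Pads are 32 mm wide; open, the fingers measure 118 mm over their backs; the gripper's body (76 mm by 178 mm) begins 60 mm behind the grasp point.
Start: joints at [-80.014, 28.281, 77.091, -0, 74.628, -5.472], TCP at [0.167, -0.602, 0.214] pointing down, gripper open.
Joint ranges: [-166.48, 166.48], [-47.26, 123.95], [12.59, 153.08], [-70.14, 250.14], [6.76, 159.57], [-176.63, 176.63]. Speed limits (degrees/s): [108.29, 108.29, 147.25, 172.46, 172.46, 172.46].

INTERFACE

Orientations are given as a 3x3 rotation matrix whose columns are the frame's x, y, z axes.
In Python, from bench import ctrl gives the robot as it stands. The module is installed in compiled form; this text tells all that it offers. Calls block until the motion is done:
- ctrl.goto(position, orientation): joint-space move of the TCP to a pose.
- ctrl.move_l(position, vel=0.15, ori=None, contact_N=None): straight line of the TCP; ori=None keeps the orientation; vel is the mean speed in m/s. With contact_N (N) it stops when the force on the tool has changed by that much, and returns True; else False.
- ctrl.movej(angles): joint-space move.
- ctrl.command_gripper(opening): opening from 0.0 (shut) to 1.0 (fully open); the grip force is fixed at half the most; returns when the fingers have stopped.
- ctrl.sleep(seconds).
- ctrl.ik(position, orientation): joint angles nearest the present ones, or None.
- ctrl.read_camera(name): name is "scene" or "top" or "wrist"; returns the picture (384x512x3 uint8, blue, green, red); there is no depth.
- ctrl.camera_params(name): a dict with "fx", "fy", "cx", "cy" (pixels), "pose" (4x4, takes a point from camera to world coordinates); the wrist camera has in their place "T_tool_cam" (4x4, takes a point from camera to tool coordinates, whose origin is the TCP and whose axes are the flange's). Camera axes: x right, y up, looking along -z (the intrinsics and any distortion apply to the point x, -y, -z); pixel columns grow to the right and rows downward; lengths in m; the calibration is good to about 2 mm. A picture is of the moment at which its call begins: read the wrist's pose just before it. camera_params takes no time and is no camera call.
A pose or a line that the arm cannot do raises ctrl.MotionError and nothing moves.
- ctrl.sign_off(): hands the job in; it is judged then, once.
Readings, each from a call of its own:
- ctrl.current_t(): time.
- ctrl.current_q(): joint angles.
- ctrl.current_dq(): joint speeds.
- ctrl.current_effort(): joint torques, N m.
- ctrl.current_tool_pos(): TCP position.
- ctrl.current_eef_rot(): TCP orientation.
- ctrl.current_contact_force(): force on the tool from outside, world axes, zero at the start.
- ctrl.current_wrist_torque(): the same for the moment, N m.
- ctrl.current_grip_width(): opening from 0.0 (shut) to 1.0 (fully open).
- ctrl.current_grasp_force(): force on a finger pad.
Only numpy, scipy, OpenCV 4.12 (cv2) and the standard library are available. Lean on these libraries where they do the work, as an engineer would, in place of code of your own. Each camera call takes 0.05 s, during which the arm holds its last target. There are 200 camera calls.

## Working session

There is one attempt and no reset: what is moved stays moved. The work goes in short steps, each a Python script; the robot and the scene stay as the last script left them, time stands still between calls to the robot, and variables do not carry over. Pictures are saved under pics/ and viewed, at most 10 in all, crops included, and the job is handed in when it is done.

```bash
mkdir -p pics
python3 - <<'E'
from bench import ctrl
import cv2,numpy as np
np.set_printoptions(precision=4,suppress=True)
for n in ("scene","top"):
    cv2.imwrite(f"pics/{n}0.png",cv2.resize(ctrl.read_camera(n),(800,600),interpolation=cv2.INTER_CUBIC))
    print(n,ctrl.camera_params(n))
print(ctrl.camera_params("wrist"),ctrl.current_t())
print(ctrl.current_eef_rot())
E
```

```text
scene {'fx': 474.5309240497146, 'fy': 474.5309240497146, 'cx': 262.7385332104403, 'cy': 188.16115604072274, 'pose': array([[-0.8364,  0.2549, -0.4852, -0.2513],
       [-0.548 , -0.3996,  0.7348,  1.154 ],
       [-0.0066,  0.8806,  0.4739,  0.8842],
       [ 0.    ,  0.    ,  0.    ,  1.    ]])}
top {'fx': 432.93096285744735, 'fy': 432.93096285744735, 'cx': 264.7736151196684, 'cy': 198.15464930262894, 'pose': array([[ 0.1224,  0.8973, -0.424 ,  0.0389],
       [-0.9925,  0.111 , -0.0514, -0.0614],
       [ 0.0009,  0.4272,  0.9042,  1.1698],
       [ 0.    ,  0.    ,  0.    ,  1.    ]])}
{'fx': 266.4046678380754, 'fy': 266.4046678380754, 'cx': 257.20333952293703, 'cy': 190.5019522429606, 'T_tool_cam': array([[-0.0003,  0.9677,  0.2523,  0.0707],
       [ 1.    ,  0.0004, -0.0005,  0.0002],
       [-0.0006,  0.2523, -0.9677, -0.1701],
       [ 0.    ,  0.    ,  0.    ,  1.    ]])} 0.1
[[ 0.9638  0.2665 -0.0002]
 [ 0.2665 -0.9638  0.0011]
 [ 0.0001 -0.0011 -1.    ]]
```

View pics/scene0.png

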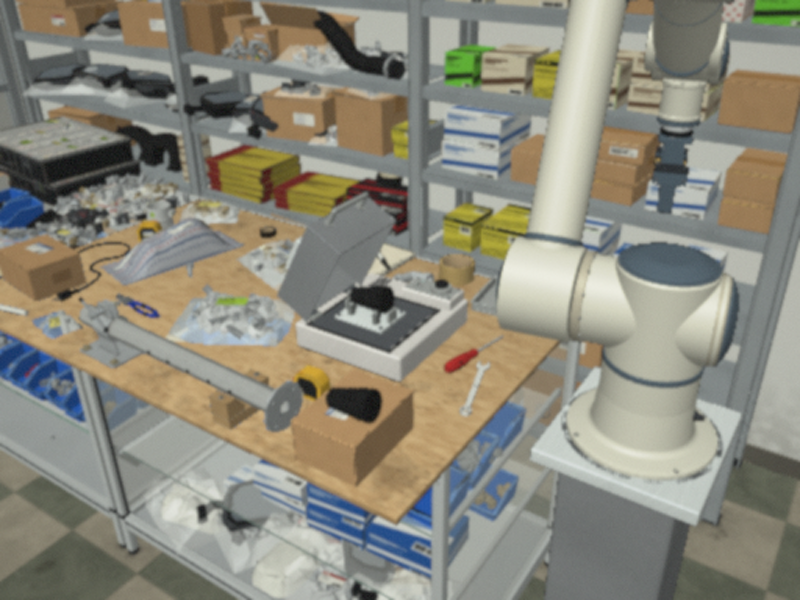

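View pics/top0.png

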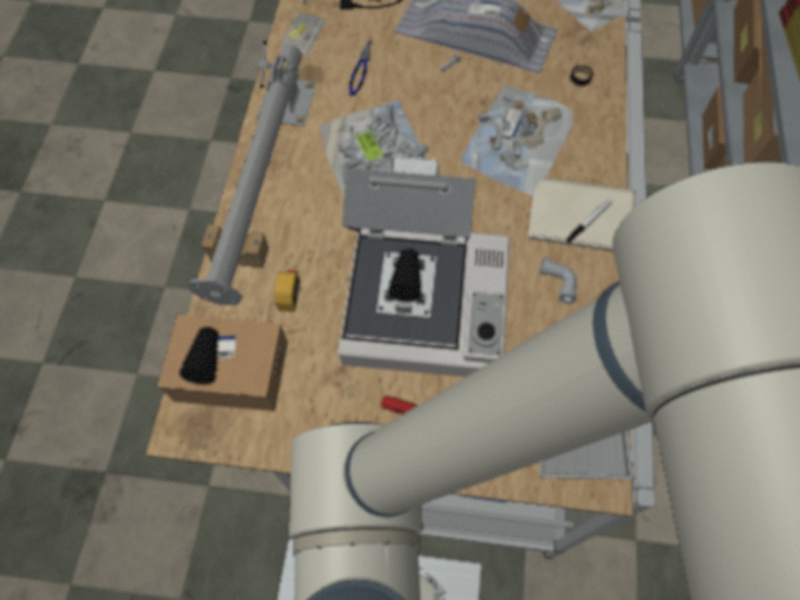

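Scene: hood raised leaning back over the nest. The carton with the waiting bellows is at left (top view 205,355), the marked bellows in the nest (405,275), the button (486,331). The tray is under the arm at right (~590,450). Next, rough positions.

```bash
cat > h.py <<'E'
from bench import ctrl
import cv2,numpy as np
np.set_printoptions(precision=4,suppress=True)
def campose(n,pR=None):
    c=ctrl.camera_params(n)
    if n!="wrist": return c,c["pose"]
    T=np.eye(4);T[:3,3],T[:3,:3]=pR
    return c,T@c["T_tool_cam"]
def pix(n,u,v,z,pR=None):
    c,P=campose(n,pR)
    d=P[:3,:3]@np.array([(u-c["cx"])/c["fx"],-(v-c["cy"])/c["fy"],-1.])
    o=P[:3,3]; return o+d*(z-o[2])/d[2]
def proj(n,p,pR=None):
    c,P=campose(n,pR); q=P[:3,:3].T@(np.asarray(p)-P[:3,3])
    return np.array([c["cx"]+c["fx"]*q[0]/-q[2],c["cy"]-c["fy"]*q[1]/-q[2]])
def down(yaw):  # tool x axis heading (deg), z down
    a=np.radians(yaw);c,s=np.cos(a),np.sin(a)
    return np.array([[c,s,0],[s,-c,0],[0,0,-1.]])
E
python3 - <<'E'
from h import *
k=.64
for nm,u,v,z in [("plinth FL",341,355,.066),("plinth FR",500,362,.066),("plinth BL",357,238,.066),("done big",405,292,.105),("done small",405,256,.094),("next big",198,370,.12),("next small",207,335,.108),
 ("button",486,331,.115),("tray corner FR",628,475,.024),("screw",390,403,.014),("elbow",560,280,.017),("tape",287,290,.06),("carton FL",165,388,.09),("carton FR",273,393,.09)]:
    print(nm,pix("top",u*k,v*k,z))
for nm,u,v,z in [("next big",375,403,.12),("next small",332,402,.108),("plinth FL",410,372,.066),("roll",457,262,.048),("tray L",478,300,.024),("done big",388,297,.105),("done small",353,297,.094)]:
    print("s",nm,pix("scene",u*k,v*k,z))
E
```

```text
plinth FL [0.4538 0.1169 0.066 ]
plinth FR [ 0.4748 -0.16    0.066 ]
plinth BL [0.6926 0.1267 0.066 ]
done big [0.5704 0.0186 0.105 ]
done small [0.649  0.0289 0.094 ]
next big [0.3785 0.3374 0.12  ]
next small [0.446 0.343 0.108]
button [ 0.5087 -0.1282  0.115 ]
tray corner FR [ 0.3155 -0.391   0.024 ]
screw [0.3939 0.0237 0.014 ]
elbow [ 0.6767 -0.2675  0.017 ]
tape [0.5703 0.2379 0.06  ]
carton FL [0.3502 0.3953 0.09  ]
carton FR [0.3638 0.2142 0.09  ]
s next big [0.3669 0.3305 0.12  ]
s next small [0.4412 0.3557 0.108 ]
s plinth FL [0.4116 0.154  0.066 ]
s roll [ 0.5992 -0.3532  0.048 ]
s tray L [ 0.4756 -0.2418  0.024 ]
s done big [ 0.5806 -0.0159  0.105 ]
s done small [0.6583 0.0097 0.094 ]
```

```bash
cat >> h.py <<'E'
def tilt(yaw,t):
    a,b=np.radians(yaw),np.radians(-t);c,s=np.cos(a),np.sin(a)
    Rz=np.array([[c,-s,0],[s,c,0],[0,0,1]]);c,s=np.cos(b),np.sin(b)
    return Rz@np.array([[c,0,s],[0,1,0],[-s,0,c]])@down(0)
def snap(name,cam):
    pR=(ctrl.current_tool_pos(),ctrl.current_eef_rot()); im=ctrl.read_camera(cam)
    cv2.imwrite(f"pics/{name}.png",im); np.savez(f"pics/{name}.npz",p=pR[0],R=pR[1]); return im
def load(name):
    d=np.load(f"pics/{name}.npz"); return cv2.imread(f"pics/{name}.png"),(d["p"],d["R"])
E
python3 - <<'E'
from h import *
ctrl.goto([.43,.025,.32],tilt(5,30)); print(ctrl.current_t())
snap("nest","wrist")
ctrl.goto([.35,.33,.33],tilt(5,0)); print(ctrl.current_t())
snap("cart","wrist"); snap("top1","top"); snap("scene1","scene")
for n in("nest","cart"): cv2.imwrite(f"pics/{n}_v.png",cv2.resize(cv2.imread(f"pics/{n}.png"),(800,600),interpolation=cv2.INTER_CUBIC))
im=cv2.imread("pics/top1.png")[120:340,200:440]; cv2.imwrite("pics/top1_v.png",cv2.resize(im,None,fx=2.7,fy=2.7,interpolation=cv2.INTER_CUBIC))
E
```

```text
2.5333
3.8333
```

View pics/nest_v.png

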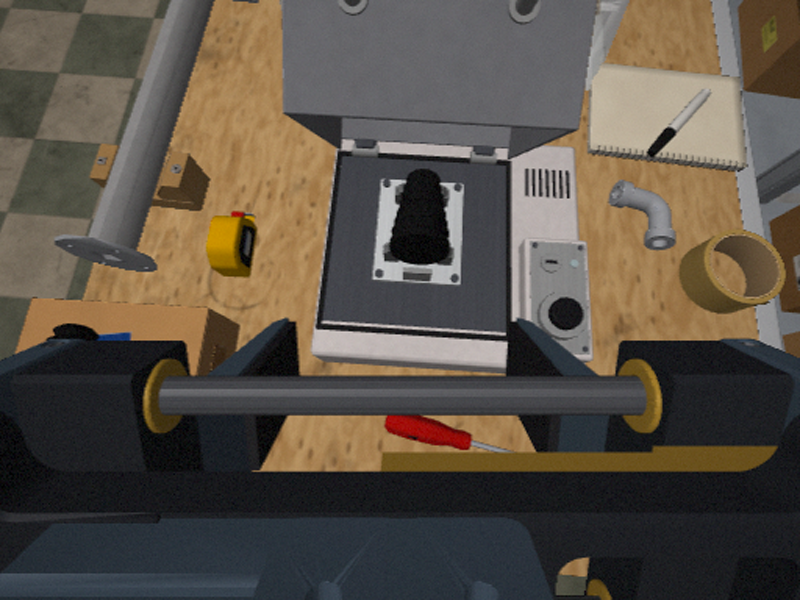

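View pics/cart_v.png

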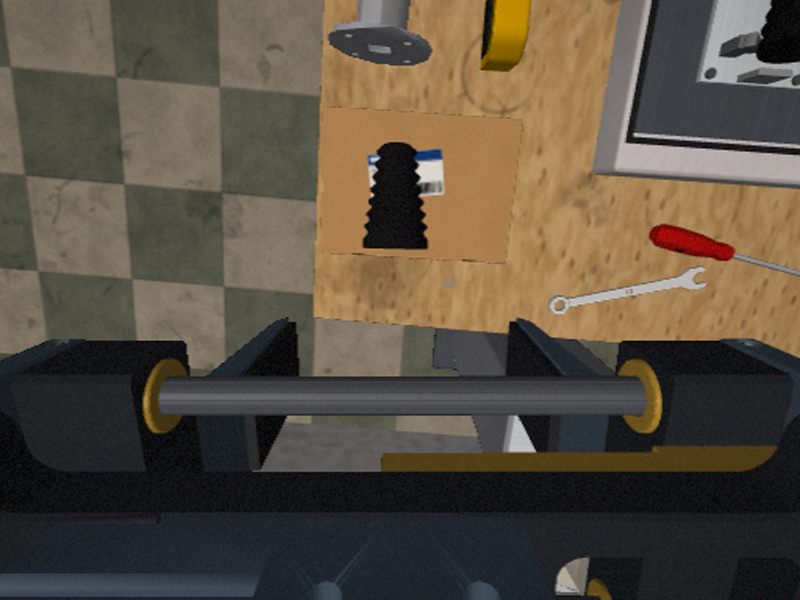

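View pics/top1_v.png

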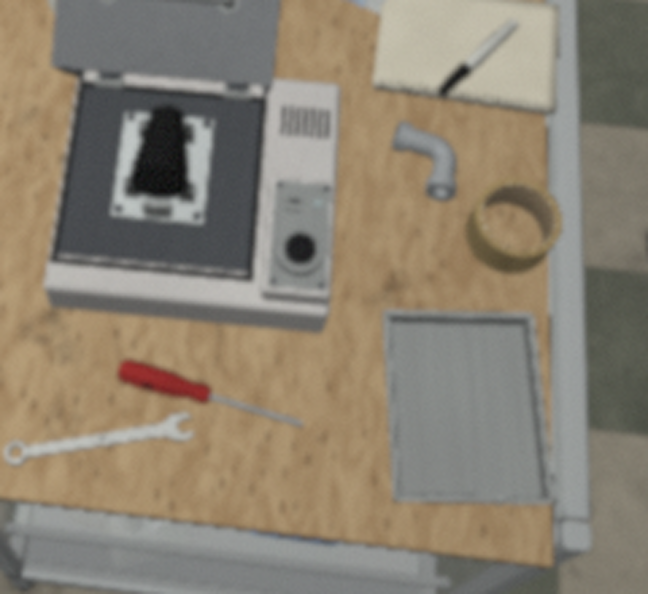

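Wrist view over the nest (800-px scale): white nest plate corners (378,178), (465,184), (462,286), (373,279); bellows wide end ~(420,258), narrow end ~(422,175); button (566,313). Carton view: bellows runs from (396,248) wide to (396,145) narrow. Top crop: tray corners (387,315), (533,315), (551,500), (396,500).

```bash
cat > fit.py <<'E'
from h import *
from scipy.optimize import minimize
a=np.linspace(0,2*np.pi,40)
def cone(x,y,yaw,z): # axis from wide (-48) to narrow (+48); yaw = heading wide->narrow
    s=np.array([-48.5,48.5])/1e3; r=np.array([.030,.0185]); P=[]
    h=np.radians(yaw); d=np.array([np.cos(h),np.sin(h)]); n=np.array([-d[1],d[0]])
    tl=np.arctan((.0315-.020)/.084)
    for si,ri in zip(s,r):
        c=np.array([0,0,ri]) ; 
        for t in a:
            u=ri*np.cos(t); w=ri*np.sin(t)
            P.append(np.r_[[x,y]+d*(si+np.sin(tl)*w)+n*u, z+ri+w*np.cos(tl)])
    return np.array(P)
def mask(im,seed,thr=50,box=None):
    m=(im.max(2)<thr).astype(np.uint8)
    if box: k=np.zeros_like(m);k[box[1]:box[3],box[0]:box[2]]=1;m*=k
    m=cv2.morphologyEx(m,cv2.MORPH_OPEN,np.ones((3,3)))
    n,l=cv2.connectedComponents(m); return (l==l[seed[1],seed[0]])
def sil(cam,pR,q,S=4):
    pts=np.array([proj(cam,p,pR) for p in cone(*q)])
    h=cv2.convexHull((pts*S+S/2).astype(np.float32)).astype(np.int32)
    m=np.zeros((384*S,512*S),np.uint8);cv2.fillConvexPoly(m,h,1)
    return cv2.resize(m.astype(np.float32),(512,384),interpolation=cv2.INTER_AREA)
def fit(views,q0,z=None):
    def f(v):
        q=[v[0]/1e3,v[1]/1e3,v[2],z if z is not None else v[3]/1e3]
        return sum(np.abs(sil(c,pR,q)-m).sum() for c,pR,m in views)
    v=[q0[0]*1e3,q0[1]*1e3,q0[2]]+([] if z is not None else [q0[3]*1e3])
    sx=np.vstack([v]+[np.array(v)+8*e for e in np.eye(len(v))])
    r=minimize(f,v,method="Nelder-Mead",options=dict(initial_simplex=sx,xatol=.1,fatol=.5))
    return r.x,r.fun,sum(m.sum() for _,_,m in views)
E
cat > run1.py <<'E'
from fit import *
k=.64
im,pR=load("nest"); ic,pC=load("cart")
c=np.array([pix("wrist",u*k,v*k,.074,pR) for u,v in [(378,178),(465,184),(462,286),(373,279)]])
print("nest plate",c[:,:2],"mid",c.mean(0)); 
print("sizes",[np.linalg.norm(c[i]-c[(i+1)%4]) for i in range(4)])
f=(c[0]+c[1]-c[2]-c[3]); print("yaw",np.degrees(np.arctan2(f[1],f[0])))
print("button", pix("wrist",566*k,313*k,.116,pR), pix("top",300/2.7+200,247/2.7+120,.116))
t=np.array([pix("top",u/2.7+200,v/2.7+120,.024) for u,v in [(387,315),(533,315),(551,500),(396,500)]])
print("tray",t[:,:2],t.mean(0))
mc=mask(ic,(int(396*k),int(200*k))); mn=mask(im,(int(420*k),int(230*k)),30,(245,100,295,172))
vis=cv2.hconcat([ (mc*255).astype(np.uint8)[80:170,200:300],(mn*255).astype(np.uint8)[90:180,220:320]])
r=fit([("wrist",pC,mc)],[.41,.34,5],z=.088);print("next",r)
r2=fit([("wrist",pR,mn)],[.61,.022,5],z=.076);print("done z76",r2)
r3=fit([("wrist",pR,mn)],[.61,.022,5,.078]);print("done zfree",r3)
def draw(im,pR,q):
    o=im.copy(); s=(sil("wrist",pR,q)>.5).astype(np.uint8); cs,_=cv2.findContours(s,0,1); cv2.drawContours(o,cs,-1,(0,255,0),1); return o
A=draw(ic,pC,[r[0][0]/1e3,r[0][1]/1e3,r[0][2],.088])[80:170,200:300]
B=draw(im,pR,[r2[0][0]/1e3,r2[0][1]/1e3,r2[0][2],.076])[90:180,220:320]
o=cv2.vconcat([cv2.hconcat([A,B]),cv2.cvtColor(vis,cv2.COLOR_GRAY2BGR)])
cv2.imwrite("pics/fit.png",cv2.resize(o,None,fx=3.3,fy=3.3,interpolation=cv2.INTER_NEAREST))
E
python3 run1.py
```

```text
nest plate [[ 0.6653  0.0722]
 [ 0.6662 -0.0288]
 [ 0.5428 -0.0312]
 [ 0.5424  0.0651]] mid [0.6042 0.0193 0.074 ]
sizes [np.float64(0.10091924174237134), np.float64(0.12344096417616399), np.float64(0.09629136248974694), np.float64(0.12308833372057158)]
yaw 2.209124701634741
button [ 0.5111 -0.1261  0.116 ] [ 0.5093 -0.1282  0.116 ]
tray [[ 0.4845 -0.2299]
 [ 0.5032 -0.3807]
 [ 0.313  -0.3966]
 [ 0.2946 -0.2472]] [ 0.3988 -0.3136  0.024 ]Traceback (most recent call last):
  File "run1.py", line 13, in <module>
    r=fit([("wrist",pC,mc)],[.41,.34,5],z=.088);print("next",r)
  File "fit.py", line 30, in fit
    r=minimize(f,v,method="Nelder-Mead",options=dict(initial_simplex=sx,xatol=.1,fatol=.5))
    res = _minimize_neldermead(fun, x0, args, callback, bounds=bounds,
                               **options)
    fxr = func(xr)
    fx = function(np.copy(x), *(wrapper_args + args))
  File "fit.py", line 27, in f
    return sum(np.abs(sil(c,pR,q)-m).sum() for c,pR,m in views)
  File "fit.py", line 27, in <genexpr>
    return sum(np.abs(sil(c,pR,q)-m).sum() for c,pR,m in views)
                      ~~~^^^^^^^^
  File "fit.py", line 20, in sil
    pts=np.array([proj(cam,p,pR) for p in cone(*q)])
                  ~~~~^^^^^^^^^^
  File "h.py", line 14, in proj
    c,P=campose(n,pR); q=P[:3,:3].T@(np.asarray(p)-P[:3,3])
        ~~~~~~~^^^^^^
  File "h.py", line 5, in campose
    c=ctrl.camera_params(n)
ValueError: time passes only in moves, steps and waits
```

```bash
sed -i 's/    c=ctrl.camera_params(n)/    c=_cp(n)/; s/^def campose/import functools\n_cp=functools.lru_cache(None)(ctrl.camera_params)\ndef campose/' h.py && python3 run1.py
```

```text
nest plate [[ 0.6653  0.0722]
 [ 0.6662 -0.0288]
 [ 0.5428 -0.0312]
 [ 0.5424  0.0651]] mid [0.6042 0.0193 0.074 ]
sizes [np.float64(0.10091924174237134), np.float64(0.12344096417616399), np.float64(0.09629136248974694), np.float64(0.12308833372057158)]
yaw 2.209124701634741
button [ 0.5111 -0.1261  0.116 ] [ 0.5093 -0.1282  0.116 ]
tray [[ 0.4845 -0.2299]
 [ 0.5032 -0.3807]
 [ 0.313  -0.3966]
 [ 0.2946 -0.2472]] [ 0.3988 -0.3136  0.024 ]
next (array([411.0784, 339.3693,   2.9064]), np.float64(473.625), np.int64(2040))
done z76 (array([615.674 ,  19.4779,   0.4554]), np.float64(186.6875), np.int64(1725))
done zfree (array([623.3447,  19.9392,   1.6663,  55.7064]), np.float64(134.625), np.int64(1725))
```

View pics/fit.png

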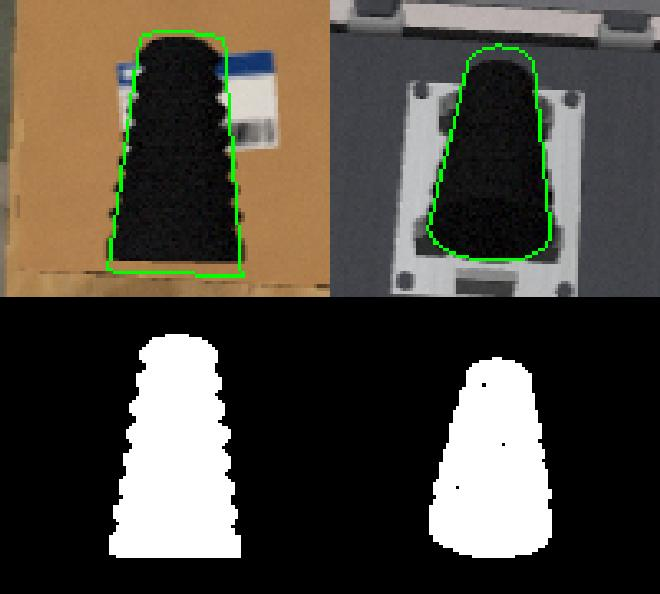

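```bash
sed -i 's/s=np.array(\[-48.5,48.5\])/s=np.array([-44.5,45.7])/' fit.py && sed -i 's/,30,(245,100,295,172))/,42,(245,100,295,172))/' run1.py
cat >> run1.py <<'E'
for z in (.074,.078,.082): print(z,fit([("wrist",pR,mn)],[.61,.022,3],z=z))
E
python3 run1.py | tail -6
```

```text
next (array([411.1601, 339.2534,   2.427 ]), np.float64(295.5625), np.int64(2040))
done z76 (array([611.4561,  19.7127,   1.5697]), np.float64(91.0625), np.int64(1768))
done zfree (array([611.2206,  19.6159,   1.2049,  77.0412]), np.float64(94.9375), np.int64(1768))
0.074 (array([611.9609,  19.8402,   1.3507]), np.float64(89.125), np.int64(1768))
0.078 (array([610.3255,  19.7199,   1.7887]), np.float64(95.625), np.int64(1768))
0.082 (array([608.9325,  19.839 ,   1.7818]), np.float64(108.9375), np.int64(1768))
```

View pics/fit.png

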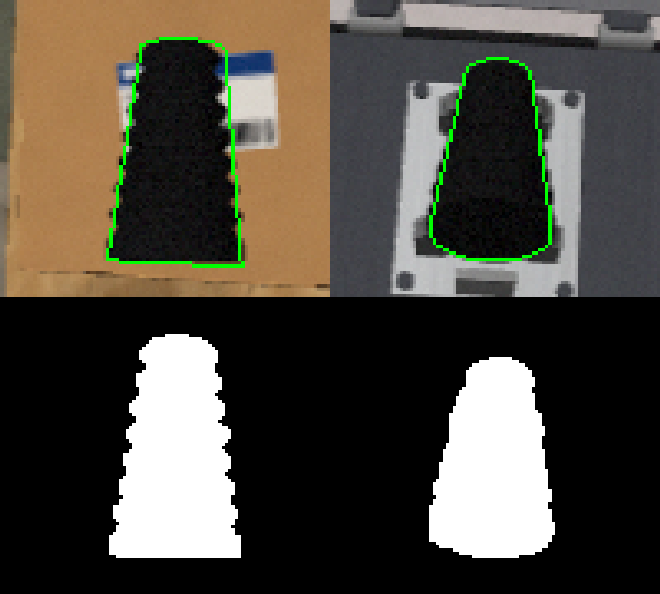

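Fits agree (next: 411,339 mm, yaw 2.4°; done: 611,20 mm, underside ≈76 mm). Next I check IK for all planned poses and estimate the hinge.

```bash
cat >> h.py <<'E'
T=40
def gpose(x,y,zu,yaw,dz=.004,along=-.007,t=T):
    "TCP pose grasping a bellows whose origin is x,y,zu"
    h=np.radians(yaw);R=tilt(yaw,t)
    return np.array([x,y,zu+.027+dz])+along*np.array([np.cos(h),np.sin(h),0])+.019*R[:,2],R
NEXT=(.4112,.3393,.088,2.4); DONE=(.611,.0197,.076,1.9); TRAY=(.399,-.314,.003,5)
def barR(yaw,pitch,s=1): # approach pitch below horizontal; fingers close in the vertical plane
    a,p=np.radians(yaw),np.radians(pitch)
    z=np.array([np.cos(a)*np.cos(p),np.sin(a)*np.cos(p),-np.sin(p)]); x=s*np.array([-np.sin(a),np.cos(a),0])
    return np.column_stack([x,np.cross(z,x),z])
E
python3 - <<'E'
from h import *
k=.64; _,pR=load("nest")
for n,u,v,z in [("lipL",285,113,.267),("lipR",578,133,.267)]: print(n,pix("wrist",u*k,v*k,z,pR))
for n,u,v,z in [("hingeL",368,148,.072),("hingeR",485,154,.072),("hoodbackL",340,122,.09)]: print(n,pix("wrist",u*k,v*k,z,pR))
print("bar top0",pix("top",372*k,183*k,.329),pix("top",447*k,188*k,.329))
for n,u,v in [("postL",352,5),("postR",525,10)]: print(n,pix("wrist",u*k,v*k,.30,pR))
for n,p in [("done",DONE),("next",NEXT),("tray",TRAY)]:
    P,R=gpose(*p); print(n,P,ctrl.ik(P,R),ctrl.ik(P+[0,0,.1],R))
H=np.array([.72,.026,.072]);yaw=3
for th in (1.14,.6,0):
  for pit in (70,60,45):
    for s in (1,-1):
      c,sn=np.cos(th),np.sin(th);x=-.25*c+.072*sn;z=.25*sn+.072*c
      a=np.radians(yaw);b=H+np.array([x*np.cos(a),x*np.sin(a),z]);R=barR(yaw,pit,s)
      q=ctrl.ik(b+.019*R[:,2],R);print(th,pit,s,b,q)
print(ctrl.current_q())
E
```

```text
lipL [0.5922 0.1167 0.267 ]
lipR [ 0.5935 -0.0783  0.267 ]
hingeL [0.7055 0.0883 0.072 ]
hingeR [ 0.7094 -0.0508  0.072 ]
hoodbackL [0.7249 0.1218 0.09  ]
bar top0 [0.635  0.0747 0.329 ] [ 0.6399 -0.0384  0.329 ]
postL [0.649  0.0745 0.3   ]
postR [ 0.6544 -0.0335  0.3   ]
done [0.6162 0.0199 0.0924] [ -6.9775  32.5691 121.2214 156.8018  14.5855 -74.2968] [ -6.9775  19.5147 115.8948  49.2353   7.5257  34.1869]
next [0.4164 0.3395 0.1044] None [  51.0756   17.5525  116.206   -61.7176   33.2409 -171.6905]
tray [ 0.4042 -0.3135  0.0194] [-70.9174  43.4354 124.7961  89.7128  38.5705 -71.5003] [-70.9174  28.3966 121.6934  68.4351  42.0976 -43.8262]
1.14 70 1 [0.6811 0.024  0.3292] [-4.2128 19.8243 78.9674  2.8039 61.3831 -8.1258]
1.14 70 -1 [0.6811 0.024  0.3292] [ -4.2128  19.8243  78.9674   2.8039  61.3831 171.8742]
1.14 60 1 [0.6811 0.024  0.3292] [ -4.954   16.4367  88.136    5.5382  45.8005 -10.7666]
1.14 60 -1 [0.6811 0.024  0.3292] [ -4.954   16.4367  88.136    5.5382  45.8005 169.2334]
1.14 45 1 [0.6811 0.024  0.3292] [ -6.193   13.9812 101.2595  18.282   21.1075 -23.6579]
1.14 45
[... 494 characters left out ...]
49  57.8891  10.7198 -66.6136]
0.6 45 -1 [0.5545 0.0173 0.2726] [ -9.8742   9.1181 120.8649  57.8891  10.7198 113.3864]
0 70 1 [0.4703 0.0129 0.144 ] [ -8.5092  18.1167 120.4704  10.4433  22.1158 -20.5221]
0 70 -1 [0.4703 0.0129 0.144 ] [ -8.5092  18.1167 120.4704  10.4433  22.1158 159.4779]
0 60 1 [0.4703 0.0129 0.144 ] [-10.5256  18.9034 128.9784  67.3881   7.2776 -78.9909]
0 60 -1 [0.4703 0.0129 0.144 ] [-10.5256  18.9034 128.9784  67.3881   7.2776 101.0091]
0 45 1 [0.4703 0.0129 0.144 ] [ -14.5701   29.3928  142.9843  159.6129   37.7882 -176.2529]
0 45 -1 [0.4703 0.0129 0.144 ] [-14.5701  29.3928 142.9843 159.6129  37.7882   3.7471]
[ 36.0742  10.4508  86.0612  -0.0019  83.4626 121.1604]
```

Run:
```python
from h import *
F=np.diag([-1,-1,1])
f=lambda q: "None" if q is None else " ".join("%5.0f"%v for v in q)
for t in (25,30,35,45,50,55,60):
  for fl in (0,1):
    o=[]
    for p in (DONE,TRAY,NEXT):
      P,R=gpose(*p,t=t); R=R@F if fl else R
      o.append(f(ctrl.ik(P,R))+" | "+f(ctrl.ik(P+[0,0,.03],R))+" | "+f(ctrl.ik(P+[0,0,.03]-.1*R[:,2],R)))
    print(t,fl,*o,sep="\n   ")
```

```text
25
   0
      -6    30   109    11    17    73 |    -6    26   108     9    21    75 |    -6    15   107     6    33    77
     -61    37   119    61    26   -31 |   -61    33   118    53    29   -22 |   -66    20   116    37    42    -9
      44    26   114   -39    26   165 |    44    23   112   -34    30   158 |    48    12   109   -26    44   152
25
   1
      -6    30   109    11    17  -107 |    -6    26   108     9    21  -105 |    -6    15   107     6    33  -103
     -61    37   119    61    26   149 |   -61    33   118    53    29   158 |   -66    20   116    37    42   171
      44    26   114   -39    26   -15 |    44    23   112   -34    30   -22 |    48    12   109   -26    44   -28
30
   0
      -6    30   113    29     8    54 |    -6    26   112    18    13    65 |    -7    14   113    11    24    72
     -64    38   121    74    29   -48 |   -64    34   120    65    31   -38 |   -71    22   119    47    42   -23
      46    27   117   -58    24  -175 |    46    23   115   -49    27   175 |    51    12   112   -36    40   163
30
   1
      -6    30   113    29     8 
[... 2490 characters left out ...]
   49    78 |    58    36   127   249    47    70 | None
60
   0
      -9    49   134   169    63   -91 |    -9    43   134   169    57   -89 |   -13    38   146   165    64   -91
     -83    58   128    96    60   -97 |   -83    54   128    93    60   -92 |   -97    46   129    75    61   -84
      61    45   129   241    57   -96 |    61    40   129   245    55  -102 | None
60
   1
      -9    49   134   169    63    89 |    -9    43   134   169    57    91 |   -13    38   146   165    64    89
     -83    58   128    96    60    83 |   -83    54   128    93    60    88 |   -97    46   129    75    61    96
      61    45   129   241    57    84 |    61    40   129   245    55    78 | None
```

```bash
cat >> h.py <<'E'
F=np.diag([-1.,-1,1]); T=25
TRAY=(.399,-.314,.003,-40)
def G(p,dz=.006,along=-.012):
    P,R=gpose(*p,dz=dz,along=along,t=T); return P,R@F
def hoodpt(hx,hy,yaw,th,a,y,h):
    x=-a*np.cos(th)+h*np.sin(th); z=.072+a*np.sin(th)+h*np.cos(th); c,s=np.cos(yaw),np.sin(yaw)
    return np.array([hx+c*x-s*y,hy+s*x+c*y,z])
E
python3 - <<'E'
from h import *
from scipy.optimize import least_squares
_,pR=load("nest");k=.64
obs=[("wrist",pR,.215,.102,0,285,113),("wrist",pR,.215,-.102,0,578,133),("top",None,.25,.055,.072,372,183),("top",None,.25,-.055,.072,447,188),
 ("wrist",pR,.215,.055,.072,352,5),("wrist",pR,.215,-.055,.072,525,10)]
f=lambda v:np.concatenate([proj(c,hoodpt(*v,a,y,h),p)-np.array([u*k,w*k]) for c,p,a,y,h,u,w in obs])
r=least_squares(f,[.70,.025,.05,1.1]);print(r.x,r.fun)
P,R=G(TRAY);f2=lambda q:None if q is None else q.round(0)
print(f2(ctrl.ik(P,R)),f2(ctrl.ik(P+[0,0,.1],R)))
P,R=G(DONE);print(P)
ctrl.goto(P-.13*R[:,2],R);print(ctrl.current_t(),ctrl.current_q())
snap("pre","wrist")
E
```

```text
[0.7123 0.0212 0.0189 1.0222] [-0.2117  2.3753 -0.2215  0.4407  0.5457 -0.9823 -1.3153 -0.1911  1.4289
 -2.3813 -0.672   0.1782]
[-47.  36. 127. 159.   8. 105.] [ -47.   21.  122.   13.   13. -110.]
[0.607  0.0196 0.0918]
7.3917 [  -6.6653   13.56    109.2791    6.7246   32.5845 -103.4375]
```

Run:
```python
from h import *
f2=lambda q:None if q is None else q.round(0)
for y in (-25,-15,-5):
    for x in (.40,.425):
        P,R=G((x,-.318,.003,y));print(y,x,f2(ctrl.ik(P,R)),f2(ctrl.ik(P+[0,0,.1],R)))
P,R=G(DONE)
print(ctrl.move_l(P-.03*R[:,2],vel=.12,contact_N=8))
print(ctrl.move_l(P,vel=.05,contact_N=8),ctrl.current_tool_pos()-P)
ctrl.command_gripper(.3)
print("w",ctrl.current_grip_width()*91,ctrl.current_grasp_force(),ctrl.current_contact_force(),ctrl.current_t())
snap("grip1","scene")
```

```text
-25 0.4 [-54.  36. 126. 108.  12. 135.] [ -54.   21.  121.   37.   20. -152.]
-25 0.425 [-50.  36. 123. 100.  11. 146.] [ -50.   22.  118.   33.   20. -145.]
-15 0.4 [-57.  36. 124.  87.  16. 144.] [ -57.   22.  119.   41.   26. -167.]
-15 0.425 [-54.  36. 122.  82.  16. 153.] [ -54.   23.  117.   38.   25. -162.]
-5 0.4 [-60.  36. 122.  71.  21. 148.] None
-5 0.425 [-57.  36. 119.  68.  21. 155.] [ -57.   23.  115.   39.   32. -174.]
False
False [-0.0001  0.     -0.0001]
w 55.05882269868603 29.796369902906008 [ 0.1358 14.1603  4.5088] 9.825
```

Run:
```python
from h import *
P,R=G(DONE)
for i in range(6):
    f=ctrl.current_contact_force()
    if abs(f[1])<3: break
    P=P+[0,.0005*np.sign(f[1]),0]; ctrl.move_l(P,vel=.02); ctrl.sleep(.1)
    print(i,ctrl.current_tool_pos(),ctrl.current_contact_force(),ctrl.current_wrist_torque(),ctrl.current_grasp_force(),ctrl.current_t())
```

```text
0 [0.6069 0.0207 0.0919] [-0.8975  7.8655  4.3376] [1.4087 0.1177 0.432 ] 29.77687560080085 10.225
1 [0.6069 0.0208 0.0919] [-2.102   5.5833  4.8477] [0.9453 0.1726 0.3246] 29.793577567033935 10.575
2 [0.607  0.021  0.0918] [-1.7822  1.0335  3.2637] [0.159  0.2166 0.0476] 29.782176154840272 10.925
```

Run:
```python
from h import *
P=ctrl.current_tool_pos();R=G(DONE)[1]
a=P+[0,0,.028]; ctrl.move_l(a,vel=.05)
print("lift",ctrl.current_contact_force(),ctrl.current_grip_width()*91,ctrl.current_t())
b=a+[-.03,0,.02]; ctrl.move_l(b,vel=.1); ctrl.move_l(b+[-.10,-.02,.10],vel=.15)
print(ctrl.current_contact_force(),ctrl.current_grip_width()*91,ctrl.current_t())
TR=(.405,-.314,.003,13)
Q,S=G(TR); f2=lambda q:None if q is None else q.round(0)
for h in (0,.03,.06,.09): print(h,f2(ctrl.ik(Q+[0,0,h],S)))
cv2.imwrite("pics/held_v.png",cv2.hconcat([snap("held","wrist")[60:330,100:420],snap("held2","scene")[100:370,140:460]]))
```

```text
lift [ 0.2859 -0.5695 -1.0683] 55.36895944232807 11.6333
[-0.4924 -0.1802 -2.1292] 55.300323906162106 13.2417
0 [-62.  37. 116.  52.  31. 149.]
0.03 [-62.  33. 115.  47.  34. 156.]
0.06 [-62.  29. 114.  42.  38. 161.]
0.09 [-62.  26. 112.  38.  41. 166.]
```

View pics/held_v.png

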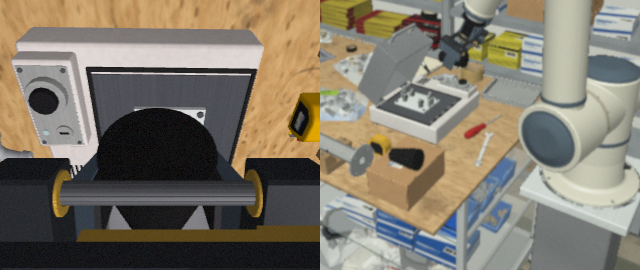

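The bellows is held squarely in the fingers and the nest is empty. Now I place it in the tray and go to the carton.

Run:
```python
from h import *
TR=(.405,-.314,.003,13); Q,S=G(TR)
ctrl.goto(Q+[0,0,.09],S); print(ctrl.current_t(),ctrl.current_q(),ctrl.current_contact_force())
ctrl.move_l(Q+[0,0,.012],vel=.12)
print(ctrl.current_contact_force())
print(ctrl.move_l(Q+[0,0,-.004],vel=.02,contact_N=2.5),ctrl.current_tool_pos()-Q,ctrl.current_contact_force(),ctrl.current_t())
ctrl.command_gripper(.82); ctrl.sleep(.1)
print("released",ctrl.current_contact_force(),ctrl.current_t())
ctrl.move_l(Q-.10*S[:,2]+[0,0,.02],vel=.15)
N,RN=G(NEXT)
q=ctrl.ik(N-.1*RN[:,2],RN); print(q)
snap("tray","wrist"); print(ctrl.current_t())
```

```text
17.4917 [-61.6168  25.8392 112.4064  38.0881  41.341  166.3837] [ 0.2621  1.2124 -1.3577]
[ 0.5821  0.0308 -1.4921]
False [ 0.    -0.    -0.004] [-0.9274  0.3325 -1.2426] 19.2417
released [ 0.3475 -0.7255 -0.0039] 19.8417
[ 48.2012  14.388  111.4517 -28.3217  39.6907 -24.491 ]
20.8583
```

Run:
```python
from fit import *
k=.64
A=load("nest");B=load("pre");C=load("tray")
def vis(n,q,im,pR,m):
    o=im.copy();s=(sil("wrist",pR,q)>.5).astype(np.uint8);cs,_=cv2.findContours(s,0,1);cv2.drawContours(o,cs,-1,(0,255,0),1)
    o=cv2.hconcat([o[30:300,100:420],cv2.cvtColor((m*255).astype(np.uint8),8)[30:300,100:420]]); return o
mn=mask(A[0],(int(420*k),int(230*k)),42,(245,100,295,172))
u=proj("wrist",[.611,.02,.11],B[1]); v=proj("wrist",[.405,-.314,.03],C[1]);print(u,v)
mb=mask(B[0],u.astype(int),42); mc=mask(C[0],v.astype(int),42)
print(mb.sum(),mc.sum())
ys,xs=np.nonzero(mb);print(xs.min(),xs.max(),ys.min(),ys.max())
ys,xs=np.nonzero(mc);print(xs.min(),xs.max(),ys.min(),ys.max())
for z in (.076,.080,.084,.088): print(z,fit([("wrist",A[1],mn)],[.61,.02,2],z=z)[:2])
o=cv2.vconcat([vis("b",[.610,.021,1.9,.08],*B,mb),vis("c",[.405,-.314,13,.003],*C,mc)])
cv2.imwrite("pics/v9.png",o)
```

```text
[257.6787 197.6714] [257.1519 189.3105]
3873 3886
222 293 147 230
226 286 132 217
0.076 (array([612.0789,  20.6657,   1.5091]), np.float64(88.6875))
0.08 (array([610.916 ,  20.8931,   1.4082]), np.float64(100.9375))
0.084 (array([609.2292,  20.8543,   1.6618]), np.float64(116.0625))
0.088 (array([607.5864,  20.7301,   1.1128]), np.float64(136.625))
```

View pics/v9.png

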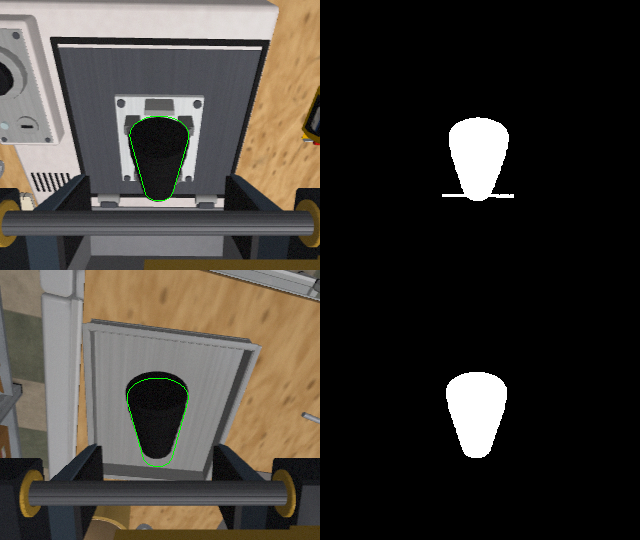

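Run:
```python
from fit import *
k=.64
A=load("nest");B=load("pre");C=load("tray")
mn=mask(A[0],(int(420*k),int(230*k)),42,(245,100,295,172))
mb=mask(B[0],(257,197),42); mb=cv2.morphologyEx(mb.astype(np.uint8),cv2.MORPH_OPEN,np.ones((9,9)))>0
mc=mask(C[0],(257,185),42)
print("joint",fit([("wrist",A[1],mn),("wrist",B[1],mb)],[.61,.021,2,.08]))
for z in (.076,.08,.084): print("pre",z,fit([("wrist",B[1],mb)],[.61,.021,2],z=z)[:2])
r=fit([("wrist",C[1],mc)],[.402,-.314,13],z=.003);print("tray",r)
TR=(.405,-.314,.003,13);Q,S=G(TR);Q=Q+[0,0,-.004]
h=np.radians(13);d=np.array([np.cos(h),np.sin(h)]);n=np.array([-d[1],d[0]]);e=r[0][:2]/1e3-Q[:2];print("part-TCP in tool heading",e@d,e@n)
D=G(DONE)[0];e0=np.array(DONE[:2])-D[:2];print("assumed",e0)
print("implied nest x",.607+e@d)
```

```text
joint (array([610.5943,  20.3332,   1.1718,  82.1518]), np.float64(308.9375), np.int64(5478))
pre 0.076 (array([614.7345,  19.8447,   0.6899]), np.float64(205.0625))
pre 0.08 (array([612.2159,  20.1857,   1.401 ]), np.float64(183.75))
pre 0.084 (array([609.8269,  19.8624,   1.136 ]), np.float64(184.3125))
tray (array([ 398.8718, -316.2058,   13.1678]), np.float64(284.625), np.int64(3886))
part-TCP in tool heading -0.0024971123413012873 -0.0007707376703164855
assumed [0.004  0.0001]
implied nest x 0.6045028876586988
```

```bash
cat >> fit.py <<'E'
BOX=(slice(100,236),slice(192,322))
def heldfit(name,z0=None,show=False):
    """bellows in hand: (along, side, yaw, dz) of the part relative to the tool, in the tool-heading frame; dz = underside - TCP z"""
    im,(p,R)=load(name); h=np.arctan2(R[1,2],R[0,2]); d=np.array([np.cos(h),np.sin(h)]);n=np.array([-d[1],d[0]])
    m=np.zeros(im.shape[:2],np.float32); m[BOX]=(im[BOX].max(2)<38)
    m=cv2.morphologyEx(m,cv2.MORPH_OPEN,np.ones((5,5)))
    w=np.zeros_like(m); w[100:236,215:300]=1
    def f(v):
        x,y=p[:2]+d*v[0]/1e3+n*v[1]/1e3
        s=sil("wrist",(p,R),(x,y,np.degrees(h)+v[2],p[2]+(v[3] if z0 is None else z0)/1e3))
        return (np.abs(s-m)*w).sum()
    v=np.array([0,0,0]+([-16.] if z0 is None else []))
    sx=np.vstack([v]+[v+6*e for e in np.eye(len(v))])
    r=minimize(f,v,method="Nelder-Mead",options=dict(initial_simplex=sx,xatol=.1,fatol=.5)); return r.x,r.fun,m
E
python3 - <<'E'
from fit import *
for z in (None,-8,-12,-16,-20):
    r=heldfit("held",z); print(z,r[0],r[1])
m=r[2];ys,xs=np.nonzero(m);print(m.sum(),xs.min(),xs.max(),ys.min(),ys.max())
for y in range(165,236,10): x=np.nonzero(m[y])[0]; print(y,x.min() if len(x) else 0,x.max() if len(x) else 0)
# synthetic check: pre image is the part in the nest relative to tool at that time
E
```

```text
None [  6.1645  -0.608    0.5252 -11.8675] 25.1875
-8 [ 3.7269 -0.9462 -0.7366] 24.25
-12 [ 6.2474 -0.1505  2.1616] 25.0
-16 [ 8.9193 -1.0234 -0.3821] 30.75
-20 [11.6824 -1.007  -0.8752] 41.75
6923.0 197 317 127 235
165 0 0
175 225 287
185 211 301
195 203 310
205 199 314
215 197 317
225 197 316
235 198 317
```

Run:
```python
from fit import *
p=ctrl.current_tool_pos(); ctrl.move_l(p+[0.02,.03,.12],vel=.2)
ctrl.command_gripper(1.0)
N,R=G(NEXT)
ctrl.goto(N-.12*R[:,2]+[0,0,.03],R); print(ctrl.current_t())
print(ctrl.move_l(N-.03*R[:,2],vel=.15,contact_N=8), ctrl.move_l(N,vel=.05,contact_N=8))
ctrl.command_gripper(.3)
print("w",ctrl.current_grip_width()*91,ctrl.current_contact_force(),ctrl.current_tool_pos(),ctrl.current_t())
ctrl.move_l(N+[0,0,.03],vel=.06); print(ctrl.current_contact_force())
ctrl.move_l(N+[-.02,-.03,.16],vel=.2)
snap("held_n","wrist");print(ctrl.current_contact_force(),ctrl.current_t())
for nm,z in (("held",-9.8),("held_n",-15.8)):
    r=heldfit(nm,z);print(nm,r[0],r[1]); r=heldfit(nm);print("  free",r[0],r[1])
```

```text
Traceback (most recent call last):
bench.MotionError: the arm cannot follow that straight line within its joint ranges
```

```bash
cat > pick2.py <<'E'
from fit import *
q=np.array(ctrl.current_q()); q[1]-=14; q[2]-=4; ctrl.movej(q); print(ctrl.current_tool_pos())
ctrl.command_gripper(1.0)
N,R=G(NEXT)
ctrl.goto(N-.12*R[:,2]+[0,0,.03],R); print(ctrl.current_t())
print(ctrl.move_l(N-.03*R[:,2],vel=.15,contact_N=8), ctrl.move_l(N,vel=.05,contact_N=8))
ctrl.command_gripper(.3)
print("w",ctrl.current_grip_width()*91,ctrl.current_contact_force(),ctrl.current_tool_pos(),ctrl.current_t())
ctrl.move_l(N+[0,0,.03],vel=.06); print(ctrl.current_contact_force())
ctrl.move_l(N+[-.02,-.03,.13],vel=.2)
snap("held_n","wrist");print(ctrl.current_contact_force(),ctrl.current_t())
for nm,z in (("held",-9.8),("held_n",-15.8)):
    r=heldfit(nm,z);print(nm,r[0],r[1]); r=heldfit(nm);print("  free",r[0],r[1])
E
python3 pick2.py
```

```text
[ 0.383  -0.3784  0.2652]
24.9
False False
w 55.751641566230504 [-0.7728 -0.5744  1.7318] [0.4072 0.3391 0.1038] 27.2333
[ 0.6763 -0.2203 -1.2169]
[-0.2721 -0.3245 -1.3918] 28.6167
held [ 4.8212 -0.0769  2.1473] 24.625
  free [  5.9066  -0.521    0.8839 -11.367 ] 25.3125
held_n [ 6.1618 -0.34    0.1109] 28.0
  free [  7.2705  -0.505   -0.1861 -17.4889] 25.5625
```

Run:
```python
from h import *
R=G(DONE)[1]; P=np.array([.6056,.0211,.0978])
ctrl.goto(P+[-.13,-.01,.14],R); print(ctrl.current_t())
ctrl.move_l(P+[-.03,0,.048],vel=.15); ctrl.move_l(P+[0,0,.03],vel=.1)
print(ctrl.current_contact_force())
ctrl.move_l(P+[0,0,.006],vel=.06); print(ctrl.current_contact_force())
print(ctrl.move_l(P+[0,0,-.008],vel=.015,contact_N=4),ctrl.current_tool_pos()-P,ctrl.current_contact_force(),ctrl.current_wrist_torque(),ctrl.current_t())
```

```text
29.975
[-0.5441  0.7258 -1.041 ]
[ 0.311   2.2581 10.475 ]
True [0.001  0.0001 0.0066] [-2.1793  0.7058  8.5828] [ 0.2017  0.043  -0.1279] 32.3
```

Run:
```python
from h import *
w=snap("pl_w","wrist");s=snap("pl_s","scene");t=snap("pl_t","top")
s0=cv2.resize(cv2.imread("pics/scene0.png"),(512,384),interpolation=cv2.INTER_AREA)
u,v=proj("scene",[.61,.02,.1]).astype(int)
C=lambda im:cv2.resize(im[v-45:v+45,u-60:u+60],(400,300),interpolation=cv2.INTER_CUBIC)
cv2.imwrite("pics/v10.png",cv2.vconcat([cv2.hconcat([C(s0),C(s)]),cv2.hconcat([cv2.resize(w[120:270,160:360],(400,300),interpolation=cv2.INTER_CUBIC),cv2.resize(cv2.imread("pics/held.png")[120:270,160:360],(400,300),interpolation=cv2.INTER_CUBIC)])]))
```

```text
(no output)
```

View pics/v10.png

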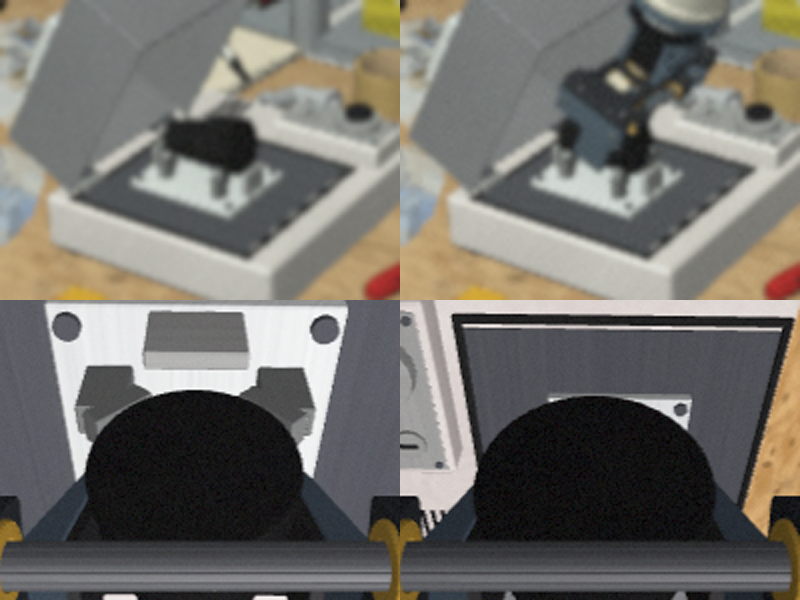

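The wide end sits over the front saddles and the saddles are tall, so the home underside may be nearer 88 mm than 82 mm. I check the fit bias and the stop position numerically.

Run:
```python
from fit import *
k=.64
A=load("nest");B=load("pre");C=load("cart");W=load("pl_w")
mc=mask(C[0],(int(396*k),128)); print("cart free",fit([("wrist",C[1],mc)],[.411,.339,2.4,.088]))
mn=mask(A[0],(int(420*k),int(230*k)),42,(245,100,295,172))
mb=mask(B[0],(257,197),42); mb=cv2.morphologyEx(mb.astype(np.uint8),cv2.MORPH_OPEN,np.ones((9,9)))>0
for z in (.086,.088,.09): print(z,fit([("wrist",A[1],mn),("wrist",B[1],mb)],[.61,.02,2],z=z)[:2])
for u,v in ((257,126),(258,146)): print("stop top",pix("wrist",u,v,.099,W[1]))
# same in pre (v9 panel at offset 100,30): stop top face rear edge ~ row 108, front 98
for u,v in ((260,129),(260,138),(260,144)): print("pre stop",pix("wrist",u,v,.099,B[1]))
g=cv2.cvtColor(B[0],cv2.COLOR_BGR2GRAY); print("pre col 260 rows 118-152",g[118:152,260])
g=cv2.cvtColor(W[0],cv2.COLOR_BGR2GRAY); print("plw col 258 rows 115-170",g[115:170,258])
for z in (-3.8,-6,-9.8): print("held",z,heldfit("held",z)[:2])
print("pl_w",heldfit("pl_w",-15.8)[:2], "held_n",heldfit("held_n",-15.8)[:2], W[1][0])
```

```text
cart free (array([411.2702, 341.3848,   4.5914,  69.0434]), np.float64(161.375), np.int64(2040))
0.086 (array([608.8194,  20.1992,   1.0302]), np.float64(340.875))
0.088 (array([607.5978,  20.1713,   1.2758]), np.float64(377.5))
0.09 (array([606.4678,  20.0378,   1.4376]), np.float64(423.9375))
stop top [0.5335 0.0184 0.099 ]
stop top [0.5454 0.0193 0.099 ]
pre stop [0.5332 0.0196 0.099 ]
pre stop [0.5428 0.02   0.099 ]
pre stop [0.5495 0.0202 0.099 ]
pre col 260 rows 118-152 [ 79  80  81  77  81  78 101 119 119 197 209  90  87  89  89  89  91  93
  93  89  95  91 128 154 157 157 152 160 207  40  14  20  21   9]
plw col 258 rows 115-170 [ 90  92  94 119 144 141 139 183 227 233 213 107 106 104 106 104 107 105
 102 106 110 111 108 107 105 106 107 112 109 107 113 166 175 181 181 180
 179 177 180 174 238 239 237 239 238 238 238 236 237 238  26  17  21  21
  19]
held -3.8 (array([ 0.8255, -0.0592,  2.1892]), np.float64(26.5))
held -6 (array([2.2279, 0.8531, 4.9887]), np.float64(24.375))
held -9.8 (array([ 4.8212, -0.0769,  2.1473]), np.float64(24.625))
pl_w (array([ 6.8826, -1.0841, -1.9347]), np.float64(24.6875)) held_n (array([ 6.1618, -0.34  ,  0.1109]), np.float64(28.0)) [0.6066 0.0212 0.1044]
```

Run:
```python
from h import *
B=load("pre");W=load("pl_w")
for nm,L,fr,tf,tr,br in (("plw",W,121.7,125.5,145.5,154.5),("pre",B,126.5,128.5,139.5,145.7)):
    print(nm,"plate front",pix("wrist",258,fr,.074,L[1])[0],"base rear",pix("wrist",258,br,.074,L[1])[0])
    for z in (.085,.09,.095,.099): print("  z",z,"top front/rear",pix("wrist",258,tf,z,L[1])[0],pix("wrist",258,tr,z,L[1])[0])
```

```text
plw plate front 0.5427842936115947 base rear 0.566519307379169
  z 0.085 top front/rear 0.5399698952905936 0.5532088438669489
  z 0.09 top front/rear 0.5375346403922977 0.5503114665400901
  z 0.095 top front/rear 0.5350993854940019 0.5474140892132311
  z 0.099 top front/rear 0.5331511815753652 0.545096187351744
pre plate front 0.5428691467990259 base rear 0.5659287112618532
  z 0.085 top front/rear 0.5397022071291667 0.5522091646653989
  z 0.09 top front/rear 0.53721964253591 0.5494753733802646
  z 0.095 top front/rear 0.5347370779426533 0.5467415820951305
  z 0.099 top front/rear 0.5327510262680479 0.544554549067023
```

Geometry now agrees: the stop spans x=0.545–0.551, so the nest middle is 0.605. That matches the plate middle and the tray-derived grasp offset. The held part is about 6 mm too far back, so I lift, shift and set it down again.

Run:
```python
from h import *
p=ctrl.current_tool_pos()
ctrl.move_l(p+[0,0,.010],vel=.05); print(ctrl.current_contact_force())
P=np.array([.601,.0211,p[2]]); ctrl.move_l(P+[0,0,.010],vel=.03); print(ctrl.current_contact_force())
print(ctrl.move_l(P+[0,0,-.010],vel=.015,contact_N=4),ctrl.current_tool_pos(),ctrl.current_contact_force(),ctrl.current_wrist_torque(),ctrl.current_t())
snap("pl2","wrist")
```

```text
[-0.1665  0.3642 -0.813 ]
[-0.7215 -0.4072 -0.294 ]
True [0.6012 0.0209 0.1046] [-2.1431 -1.641   6.252 ] [-0.2028  0.007  -0.1792] 33.8833
```

Run:
```python
from fit import *
ctrl.command_gripper(.85); ctrl.sleep(.1); print(ctrl.current_contact_force())
p=ctrl.current_tool_pos();P,R=G(DONE)
ctrl.move_l(p-.05*R[:,2],vel=.1)
ctrl.move_l(P-.13*R[:,2],vel=.15)
ctrl.sleep(.2); im=snap("post","wrist"); print(ctrl.current_tool_pos(),load("pre")[1][0],ctrl.current_t())
for n in("pre","post"):
    I,pR=load(n); m=cv2.morphologyEx(mask(I,(257,190),42).astype(np.uint8),cv2.MORPH_OPEN,np.ones((9,9)))>0
    ys,xs=np.nonzero(m); print(n,m.sum(),xs.mean(),ys.mean(),xs.min(),xs.max(),ys.min(),ys.max(),[(np.nonzero(m[y])[0].min(),np.nonzero(m[y])[0].max()) for y in (155,175,195,215)])
    print(fit([("wrist",pR,m)],[.607,.02,2],z=.088)[:2])
```

```text
[-0.0906  0.0462 -0.2606]
[0.552  0.0178 0.2087] [0.5522 0.0179 0.2096] 36.0583
pre 3710 257.82264150943394 184.59703504043128 229 287 148 230 [(np.int64(234), np.int64(282)), (np.int64(229), np.int64(287)), (np.int64(235), np.int64(281)), (np.int64(241), np.int64(274))]
(array([607.9074,  20.0176,   1.6752]), np.float64(220.625))
post 3690 257.89159891598916 185.81978319783198 229 287 149 231 [(np.int64(236), np.int64(280)), (np.int64(229), np.int64(287)), (np.int64(234), np.int64(282)), (np.int64(242), np.int64(274))]
(array([608.5648,  19.864 ,   1.2291]), np.float64(239.5625))
```

New bellows lies within about 1 mm of where the old one lay. Now the hood: I go to a pre-grip pose above the bar and measure it numerically.

```bash
cat >> h.py <<'E'
HOOD=[.7123,.0212,.0189]
def barP(th,pitch=70,hood=HOOD):
    b=hoodpt(*hood,th,.25,0,.072); R=barR(np.degrees(hood[2]),pitch); return b,b+.019*R[:,2],R
E
python3 - <<'E'
from h import *
p=ctrl.current_tool_pos(); ctrl.move_l(p+[-.09,0,.17],vel=.25)
ctrl.command_gripper(1.0)
b,P,R=barP(1.022); print(b)
ctrl.goto(P-.075*R[:,2],R); print(ctrl.current_t(),ctrl.current_q())
snap("bar","wrist"); I,pR=load("bar")
for y in (.05,.03,.01,-.01,-.03): print(y,proj("wrist",hoodpt(*HOOD,1.022,.25,y,.072),pR),"edge of wall",proj("wrist",hoodpt(*HOOD,1.022,.215,y,.092),pR),proj("wrist",hoodpt(*HOOD,1.022,.215,y,0),pR))
g=cv2.cvtColor(I,cv2.COLOR_BGR2GRAY)
for y in (.05,.03,.01):
    u,v=proj("wrist",hoodpt(*HOOD,1.022,.25,y,.072),pR).astype(int); 
    if 0<=v<384: print(v,g[v,u-60:u+60:2])
E
```

```text
[0.6433 0.0199 0.3228]
38.9333 [-4.8343 11.7014 80.7269  2.1859 67.6793 -6.4515]
0.05 [257.8143 146.2275] edge of wall [285.6631 143.3441] [195.2317 141.7956]
0.03 [257.7767 169.6991] edge of wall [285.0864 164.2076] [196.3435 161.3509]
0.01 [257.7408 192.1597] edge of wall [284.5318 184.2724] [197.4153 180.2048]
-0.01 [257.7064 213.6732] edge of wall [283.998  203.5836] [198.4495 198.3943]
-0.03 [257.6734 234.2983] edge of wall [283.4839 222.1829] [199.4478 215.954 ]
146 [ 90  95  96  98  97  99  98  98  97  97  95  95  99  98  97  99 100 101
  98  99 100 100 102 100  98  96  97 100 101  73  91 110 122 125 128 117
 109 116 100 100 103 103 106 100 101  96  60  51 141 180 178 179 176 177
 181 179 174 176 172 172]
169 [ 33  98  95  95  98  97  99  97  98  98  97  99  98  96  98  96 101 102
  99 100  97 102 100 100 101  99  98 100 100  71  93 111 124 125 124 115
  98 101 101 100 105 103 101 103 102  79  62  62 164 173 178 170 173 175
 169 166 172 171 171 173]
192 [ 62  72  93  93  98  96 100  95  97  98  96 100  97  97 101 100  98  99
 100  98  96 100  99 102 101  99 102 100 101  73  93 109 121 126 123 114
 103 102 101  99 104 101 105 103 101  64  52 103 160 162 165 165 166 169
 171 167 164 167 171 171]
```

```bash
sed -i 's/HOOD=\[.7123/HOOD=[.7160/' h.py
python3 - <<'E'
from h import *
b,P,R=barP(1.022+.004); print(b)
ctrl.move_l(P-.075*R[:,2],vel=.1)
print(ctrl.move_l(P-.02*R[:,2],vel=.12,contact_N=8),ctrl.move_l(P,vel=.05,contact_N=8),ctrl.current_contact_force())
ctrl.command_gripper(0.0); ctrl.sleep(.1)
print("w",ctrl.current_grip_width()*91,ctrl.current_contact_force(),ctrl.current_wrist_torque(),ctrl.current_tool_pos()-P,ctrl.current_t())
E
```

```text
[0.648  0.0199 0.3231]
False False [ 0.5637 -0.3126  0.1502]
w 11.187583371822654 [ 0.1522  0.4176 -1.4315] [-0.013   0.1271  0.0248] [-0.     -0.     -0.0001] 41.6833
```

Run:
```python
from h import *
off=np.zeros(3); th=1.026
for t in np.linspace(th,.10,15)[1:]:
    b,P,R=barP(t); ctrl.move_l(P+off,vel=.10)
    f=ctrl.current_contact_force(); w=ctrl.current_grip_width()*91
    print(round(t,3),f,round(w,1),off)
    if np.linalg.norm(f)>35 or w<9: print("stop");break
    off+=np.array([f[0],0,f[2]])*1.2e-4
print(ctrl.current_t(),ctrl.current_tool_pos())
```

```text
0.96 [-1.3102  0.4673  5.0477] 11.6 [0. 0. 0.]
0.894 [-2.612   0.2999  4.7466] 11.1 [-0.0002  0.      0.0006]
0.828 [-2.1942  0.0153  2.798 ] 11.2 [-0.0005  0.      0.0012]
0.761 [-1.9349 -0.2931  2.216 ] 11.4 [-0.0007  0.      0.0015]
0.695 [-2.1385 -1.5268  4.1662] 11.4 [-0.001   0.      0.0018]
0.629 [-4.0312 -1.6593  3.799 ] 11.5 [-0.0012  0.      0.0023]
0.563 [-3.6123 -2.6987  2.2369] 10.9 [-0.0017  0.      0.0027]
0.497 [-7.4006 -1.4217  5.4746] 11.5 [-0.0021  0.      0.003 ]
0.431 [-1.8951  0.067  -0.0855] 11.3 [-0.003   0.      0.0037]
0.365 [-8.7137 -0.6037  4.8514] 11.4 [-0.0033  0.      0.0036]
0.298 [-2.8634  0.1106 -0.6034] 11.2 [-0.0043  0.      0.0042]
0.232 [-7.7585 -0.146   3.1506] 11.2 [-0.0046  0.      0.0042]
0.166 [-5.1956  1.7108  0.658 ] 11.2 [-0.0056  0.      0.0045]
0.1 [-6.0493  1.0564  0.3189] 11.1 [-0.0062  0.      0.0046]
46.2333 [0.475  0.0169 0.1557]
```

Run:
```python
from h import *
p=ctrl.current_tool_pos(); off=p-barP(.1)[1]; print(off)
for t in np.arange(.08,-.061,-.02):
    b,P,R=barP(t); hit=ctrl.move_l(P+off,vel=.025,contact_N=9)
    f=ctrl.current_contact_force(); q=ctrl.current_tool_pos()
    print(round(t,3),hit,f,q,"bar z",q[2]-.019*R[2,2],round(ctrl.current_grip_width()*91,1))
    if hit or f[2]>12: break
    off+=np.array([f[0],0,0])*1.5e-4
ctrl.sleep(.3); print(ctrl.current_contact_force(),ctrl.current_t())
```

```text
[-0.006   0.0001  0.0049]
0.08 False [-8.5589 -1.6807  1.7097] [0.4731 0.0169 0.1513] bar z 0.16919986667922535 11.4
0.06 True [ 3.5791 -0.1106 -1.0266] [0.4712 0.0168 0.1468] bar z 0.16461832963001508 11.2
[ 6.5101  0.6698 -2.4632] 47.1667
```

Run:
```python
from h import *
p=ctrl.current_tool_pos(); off=p-barP(.06)[1]
for t in np.arange(.04,-.081,-.02):
    b,P,R=barP(t); hit=ctrl.move_l(P+off,vel=.03,contact_N=14)
    f=ctrl.current_contact_force(); q=ctrl.current_tool_pos()
    print(round(t,3),hit,f,"bar",q-.019*R[:,2],round(ctrl.current_grip_width()*91,1))
    if hit or f[2]>10: break
    off+=np.array([f[0],0,0])*1.5e-4
ctrl.sleep(.2); print(ctrl.current_contact_force(),ctrl.current_t())
```

```text
0.04 True [ 2.8329 -0.0571 -2.6979] bar [0.4627 0.0167 0.1595] 11.4
[ 1.2506 -0.3966 -1.5   ] 47.575
```

Run:
```python
from h import *
p=ctrl.current_tool_pos(); off=p-barP(.04)[1]
for t in np.arange(.03,-.081,-.01):
    b,P,R=barP(t); ctrl.move_l(P+off,vel=.02)
    f=ctrl.current_contact_force(); q=ctrl.current_tool_pos()
    print(round(t,3),f,"bar",q-.019*R[:,2],round(ctrl.current_grip_width()*91,1))
    if f[2]>12: break
    off+=np.array([f[0],0,0])*1e-4
ctrl.sleep(.2); print(ctrl.current_contact_force(),ctrl.current_t())
```

```text
0.03 [ 1.0527 -1.73   -2.3236] bar [0.4619 0.0167 0.1573] 11.3
0.02 [-1.1959 -3.0896 -1.9858] bar [0.4609 0.0167 0.1546] 11.5
0.01 [-3.2588 -2.8996 -0.7397] bar [0.4602 0.0167 0.1522] 11.1
-0.0 [-2.0641 -1.9064 -2.6883] bar [0.4594 0.0166 0.1499] 11.4
-0.01 [-0.5356 -1.4765 -0.9161] bar [0.4586 0.0166 0.1473] 11.5
-0.02 [-0.3376 -0.5243 -1.8964] bar [0.4578 0.0166 0.1448] 11.3
-0.03 [-0.6937 -1.7726 -2.2022] bar [0.457  0.0166 0.1423] 11.1
-0.04 [-0.9977 -1.0267 -2.6508] bar [0.4563 0.0166 0.1397] 11.5
-0.05 [-5.2846 -1.4274 13.279 ] bar [0.4559 0.0165 0.1377] 11.1
[-5.1027 -0.7798 12.9145] 50.3083
```

Run:
```python
from h import *
R=ctrl.current_eef_rot(); p=ctrl.current_tool_pos()
ctrl.move_l(p+[0,0,-.0015],vel=.02); print(ctrl.current_contact_force())
ctrl.command_gripper(.5); ctrl.sleep(.05); print("open",ctrl.current_contact_force())
p=ctrl.current_tool_pos(); ctrl.move_l(p-.05*R[:,2],vel=.2)
ctrl.command_gripper(0.0)
p=ctrl.current_tool_pos(); 
ctrl.move_l([.460,p[1],.165],vel=.15)
print(ctrl.move_l([.460,p[1],.135],vel=.03,contact_N=8),ctrl.current_tool_pos(),ctrl.current_contact_force(),ctrl.current_t())
I=snap("shut_t","top")
```

```text
[-10.4801  -0.5163  24.8135]
open [-7.6267 -4.834   1.5531]
True [0.4601 0.0165 0.1513] [-8.1964 -0.0217 24.0938] 53.3333
```

Bar top touches at 151 mm (shut value 150), so the hood is shut. Now the button.

Run:
```python
from h import *
p=ctrl.current_tool_pos(); ctrl.move_l(p+[-.02,-.03,.08],vel=.25)
R=barR(1.5,90); B=np.array([.510,-.127,0])
ctrl.goto(B+[0,0,.16],R); print(ctrl.current_t(),ctrl.current_contact_force())
ctrl.move_l(B+[0,0,.126],vel=.12); f0=ctrl.current_contact_force()
z=.126
while z>.098:
    z-=.0015; ctrl.move_l(B+[0,0,z],vel=.03); f=ctrl.current_contact_force()-f0
    print(round(z,4),round(ctrl.current_tool_pos()[2],4),f.round(1),round(ctrl.current_t(),2))
    if f[2]>14: break
    if ctrl.current_t()>62: break
```

```text
54.5417 [0.0502 0.4271 0.1191]
0.1245 0.1251 [ 0.1  0.8 -0.3] 55.23
0.123 0.123 [-0.1 -0.1 -0.4] 55.48
0.1215 0.1214 [-0.1  0.7 -1. ] 55.73
0.12 0.1199 [-1.2  0.5 -0.6] 55.98
0.1185 0.1184 [-0.1  1.4 -0.1] 56.23
0.117 0.1169 [ 1.1  0.9 -1.1] 56.48
0.1155 0.1154 [-0.1  0.3 -1.2] 56.73
0.114 0.1139 [-0.6  0.9 -0.2] 56.98
0.1125 0.1125 [0.8 0.8 2.5] 57.23
0.111 0.111 [0.4 0.5 2.9] 57.48
0.1095 0.1095 [-0.4  1.1  3.5] 57.73
0.108 0.108 [0.4 1.1 4.1] 57.98
0.1065 0.1074 [-4.7  2.7 23.9] 58.23
```

The button bottomed at 107.4 mm after about 6 mm of travel. I release it, back off, make a quick check, and hand in.

Run:
```python
from h import *
ctrl.sleep(.2)
p=ctrl.current_tool_pos(); ctrl.move_l([p[0],p[1],.125],vel=.05); print(ctrl.current_contact_force())
ctrl.move_l([p[0]-.03,p[1],.25],vel=.2); print(ctrl.current_t(),ctrl.current_contact_force())
# hood shut check: bar in the top picture taken after closing
I=load("shut_t")[0]; g=cv2.cvtColor(I,cv2.COLOR_BGR2GRAY)
J=snap("end","top"); ctrl.sign_off(); print(ctrl.current_t())
```

```text
[0.3391 0.7206 0.4209]
59.7333 [-0.121   0.3745 -0.7203]
the job is handed in; nothing more can be done
the job is handed in; nothing more can be done
```

The job is handed in at about 60 s: marked bellows in the tray (let go roughly 2–7 mm above its floor), new one in the nest within about 1 mm of the old position, hood lowered and shut by its bar, then the start button pressed about 6 mm and released.

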